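Start the annealing kiln at its power box and controller

ROBOT

A 6-joint arm with a two-finger parallel gripper is mounted at the origin on the work surface. World frame = base frame: x ahead of the robot, y to its left, z up, the work surface at z = 0. Lengths are in mm, angles in rad, forces in N, time in s.
With the tool pointing down it reaches from about 350 to 975 mm from the base axis. Payload 7.1 kg.
Tool frame: the origin (TCP) lies between the finger pads; the fingertips stand 19 mm ahead of it and the grasp point (between the pads) is the TCP (ctrl.tcp_to_tips is the distance from the TCP to the fingertips, in mm); z points along the fingers, y is the line along which they close (so a half turn about z gives the same grasp; the last joint's range is limited). The gripper opens to 88 mm and grips with 3 to 60 N. Pads are 20 mm wide; open, the fingers measure 115 mm over their backs; the gripper's body (75 mm by 178 mm) begins 61 mm behind the grasp point.
Start: joints at [-1.363, 0.423, 1.63, -0, 1.089, -0.019], TCP at [140.557, -608.973, 221.375] pointing down, gripper open.
Joint ranges: [-3, 3], [-0.9, 2.11], [0.09, 2.58], [-1.31, 4.45], [0.11, 2.69], [-2.54, 2.54]. Speed limits (rad/s): [2.39, 2.39, 3.01, 3.14, 3.14, 3.14].

INTERFACE

Orientations are given as a rotation vector (axis times angle).
In Python, from workcell import status, optics, ctrl gives the robot as it stands. The module is installed in compiled form; this text tells all that it offers.
- The arm moves only by the shell command python3 -m inch 'ROWS'. ROWS is JSON, a list that holds one entry, the list of rows, each a list of 7 numbers: the shift along the tool's x, y, z in mm, then the turn, a rotation vector about the tool's x, y, z in rad, then the opening in per cent of the stroke, from 0 (shut) to 100 (fully open). A call has 1 to 20 rows; each row is the pose to reach, as a shift and turn from the pose commanded when the call began, along the tool's axes at that moment; what a row does not reach only later rows make up. A row lasts 1/10 s, in which the tool goes at most 50 mm and 8.59 degrees, less where a joint would pass 70% of its speed; a pose out of reach is approached as far as the arm can. A call with a gripper value outside its range is refused whole. The fingers move at their own pace and stop on an object; the grip force is fixed at half the most. Time passes only in rows, so rows that repeat a pose let the fingers close. It gives the time, the measured TCP pose, the force, the opening and the grip force at its end, in the units of the state.
- status.get_obs(): the state, without advancing time (a new reading comes with each control period).
- optics.get_image(name): name is "scene" or "side" or "wrist"; returns a dict with "frame" (480x640x3 uint8, red, green, blue), "fx", "fy", "cx", "cy" (pixels), "rvec" (rotation vector, rad) and "tvec" (3), from world to camera coordinates, as OpenCV has them; the wrist camera has in their place "hand_eye" (4x4, takes a point from camera to tool coordinates, whose origin is the TCP and whose axes are the flange's). Camera axes: x right, y down, z forward; pixel columns grow to the right and rows downward; lengths in mm; the calibration is good to about 2 mm. A picture is of the moment at which its call begins: read the wrist's pose just before it. There is no depth.
- ctrl.close_job(): hands the job in; it is judged then, once.
The state is a dict: "t": time; "qpos": joint angles; "qvel": joint speeds; "joint_torque": joint torques, N m; "ee_pos": TCP position; "orientation": TCP orientation; "ft_force": force on the tool from outside, world axes, zero at the start; "moment": the same for the moment, N m; "width": finger opening in mm; "grasp_force": force on a finger pad.
Only numpy, scipy, OpenCV 4.12 (cv2) and the standard library are available. Lean on these libraries where they do the work, as an engineer would, in place of code of your own. Each camera call takes 0.05 s, during which the arm holds its last target. There are 200 camera calls.

TASK

Start the annealing kiln: with a fingertip press the raised half of the rocker on the power box fully over to on, then press the third programme key from the left (seen from the robot) on the controller all the way down so that it stays down, then tap the flat round start button at the front right of the panel and let it come back up. Press each lightly and in that order; press nothing else, neither the other programme keys nor the mushroom-headed stop button. Do not shift or lift the power box or the controller, and leave all the glass standing where it is.

Things in the scene. Friction and masses are not known exactly. Their poses are not given: they have to be found in the camera images.
- controller: Kiln controller: loose grey sloping case, 3 kg, 170 mm deep (x), 230 wide (y), 50 high in front, 92 at the flat rear ledge. Origin: centre of underside; front (-x) turned roughly to the robot, +y its left seen from the robot. Panel tilted 18 deg to the front: dark display at the back, then a row of four square keys, then nearest the front two round buttons 120 mm apart.
- power_box: Kiln power box: loose grey case, 2.2 kg, 110 mm deep (x), 160 wide (y), 70 high with a level top, fins on its far (+x) side. Origin: centre of its underside. On top: a black rocker switch, 38 mm to +y of the centre, and 38 mm to -y a socket with a closed round flap, 14 mm high, not part of the job.
- rocker (a joint): The power rocker: 0 = off (its far half, towards the box's +x, is raised), 0.40 rad = on (far half level, near half raised). About 2 N on the raised half tips it, 3 N near the end; it stays where it is left (it counts as on from 0.30 rad).
- rocker_raised (a point): Spot to press: on the upper face of the rocker's far half, 18 mm from the pivot; that half is 25 mm long (x), 26 wide (y). Off, it slopes up at 0.4 rad, its outer edge being highest, 3 mm above this spot. Moves with the rocker: sinks 7 mm to on. While off, its axes are parallel to the box's (z up). The frame round the rocker stands below the rocker's level face.
- key1 (a joint): Programme key 1, number 1 from the left (+y of the controller) in the row of four: 0 = out, 0.007 m = fully down. Pressing takes about 2 N at the start, 3.5 N near the bottom; it does not come back but stays as deep as it is pushed (it counts as latched from 4 mm).
- key1_top (a point): Centre of the top of programme key 1, a white square cap 22 x 22 mm; the keys are 40 mm apart. When out it stands 13 mm over the panel, its low frame 3 mm. Site z is the panel's outward normal, the direction opposite to the press; x points up the slope and y to the left.
- key2 (a joint): Programme key 2, number 2 from the left (+y of the controller) in the row of four: 0 = out, 0.007 m = fully down. Pressing takes about 2 N at the start, 3.5 N near the bottom; it does not come back but stays as deep as it is pushed (it counts as latched from 4 mm).
- key2_top (a point): Centre of the top of programme key 2, a white square cap 22 x 22 mm; the keys are 40 mm apart. When out it stands 13 mm over the panel, its low frame 3 mm. Site z is the panel's outward normal, the direction opposite to the press; x points up the slope and y to the left.
- key3 (a joint): Programme key 3, number 3 from the left (+y of the controller) in the row of four: 0 = out, 0.007 m = fully down. Pressing takes about 2 N at the start, 3.5 N near the bottom; it does not come back but stays as deep as it is pushed (it counts as latched from 4 mm).
- key3_top (a point): Centre of the top of programme key 3, a white square cap 22 x 22 mm; the keys are 40 mm apart. When out it stands 13 mm over the panel, its low frame 3 mm. Site z is the panel's outward normal, the direction opposite to the press; x points up the slope and y to the left.
- key4 (a joint): Programme key 4, number 4 from the left (+y of the controller) in the row of four: 0 = out, 0.007 m = fully down. Pressing takes about 2 N at the start, 3.5 N near the bottom; it does not come back but stays as deep as it is pushed (it counts as latched from 4 mm).
- key4_top (a point): Centre of the top of programme key 4, a white square cap 22 x 22 mm; the keys are 40 mm apart. When out it stands 13 mm over the panel, its low frame 3 mm. Site z is the panel's outward normal, the direction opposite to the press; x points up the slope and y to the left.
- start (a joint): The start button: 0 = out, 0.006 m = fully down. A spring (1 N at the start to 6 N at the bottom) brings it back up.
- start_top (a point): Centre of the flat top of the start button: white cylinder 30 mm across, 13 mm over the panel when out, in the front row at the right (controller -y). Site z is the panel's outward normal, x up the slope.
- stop (a joint): The stop button: 0 = out, 0.006 m = fully down, sprung. Not to be pressed.
- stop_top (a point): Top of the stop button: white mushroom head 40 mm across, 27 mm over the panel, in the front row at the left (controller +y).
- bird_stopper: Glass stopper with a clear bird on a blue disc 42 mm across, 58 mm high, standing on the controller's rear ledge behind the display. Origin: centre of its underside. Leave it standing.
- lidded_jar: Blue glass jar with lid, 68 mm across, 92 mm high, behind the controller. Origin: centre of its underside. Leave it standing.
- tumbler: Red glass tumbler, 66 mm across, 75 mm high, behind the controller. Origin: centre of its underside. Leave it standing.
- paperweight: Clear domed glass paperweight, 62 mm across, 40 mm high, on the robot's side of the power box. Origin: centre of its underside. Leave it standing.
- low_jar: Green glass jar with amber stopper, 68 mm across, 80 mm high, behind the power box. Origin: centre of its underside. Leave it standing.
- giraffe: Amber glass giraffe on a green disc 72 mm across, 153 mm high, behind the two boxes, in the middle. Origin: centre of its underside. Leave it standing.
- tall_vase: Green stepped glass vase, 76 mm across, 235 mm high, at the left end. Origin: centre of its underside. Leave it standing.
- pink_vase: Pink stepped glass vase, 76 mm across, 200 mm high, at the right end. Origin: centre of its underside. Leave it standing.

How it is judged:
By the outcome, as a careful person would: the job done as asked, in the order asked, and still so for the second after the job is handed in, with the robot touching nothing.
It also fails if it takes over 64 s, if anything falls off the work surface, if the arm or the gripper's body presses on something with over 40 N, if the wrist force passes 120 N, or if a joint passes its speed limit or range.

## Working session

There is one attempt and no reset: what is moved stays moved. The work goes in short steps, Python scripts to look and compute and a shell command to move; the robot and the scene stay as the last step left them, time stands still between calls to the robot, and variables do not carry over. Pictures are saved under pics/ and viewed, at most 10 in all, crops included, and the job is handed in when it is done.

```bash
mkdir -p pics
python3 - <<'E'
from workcell import status, optics, ctrl
import cv2,numpy as np
o=status.get_obs();print(o['t'],o['ee_pos'],o['orientation'],o['ft_force'],o['width'],ctrl.tcp_to_tips)
for n in("scene","side"):
    d=optics.get_image(n);cv2.imwrite(f'pics/{n}0.png',d['frame'][:,:,::-1])
    R=cv2.Rodrigues(np.array(d['rvec']))[0];print(n,d['fx'],d['cx'],d['cy'],(-R.T@np.array(d['tvec'])).round(),R.round(2).tolist())
E
```

```text
0.0 [ 140.44262555 -608.44237201  220.61899588] [-3.11989686e+00 -3.55300006e-01  2.26091637e-04] [ 0.24130609 -0.94133472  0.16472965] 87.8809678374994 19.0
scene 456.4638081557287 326.90473387561025 233.99557042044566 [1447.  -14. 1047.] [[0.03, 1.0, -0.01], [0.75, -0.03, -0.66], [-0.66, 0.01, -0.75]]
side 577.1228329632451 319.47108716157055 231.61809681917154 [  351. -1001.   812.] [[0.97, -0.23, -0.01], [-0.14, -0.57, -0.81], [0.18, 0.79, -0.59]]
```

View pics/scene0.png

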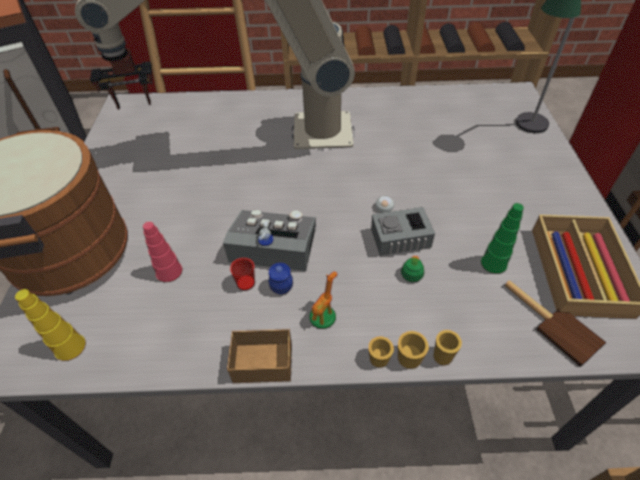

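View pics/side0.png

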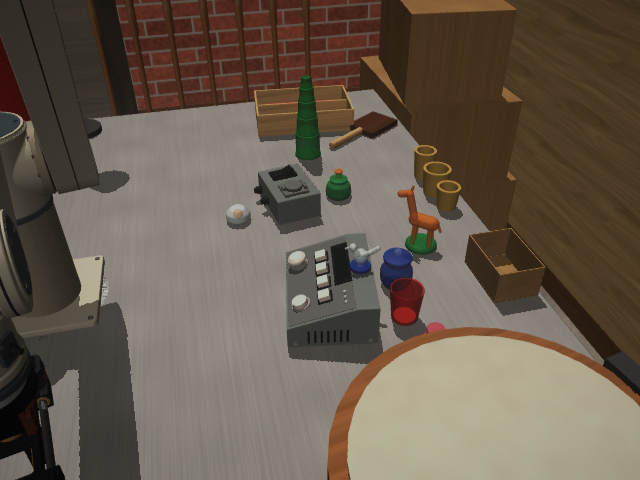

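The scene view has the power box rocker at about (417,220) and the controller at about (272,238). In the side view the rocker is at (285,173), the keys at (320,255), (321,268), (322,282) and (324,296), start at (300,302) and stop at (297,260). I'll triangulate coarsely.

```bash
cat > h.py <<'E'
import numpy as np,cv2
from scipy.spatial.transform import Rotation as Rn
def cam(d,ob=None):
    """K, R, t (world->camera) for any camera"""
    K=np.array([[d['fx'],0,d['cx']],[0,d['fy'],d['cy']],[0,0,1.]])
    if 'rvec' in d: return K,cv2.Rodrigues(np.array(d['rvec'],float))[0],np.array(d['tvec'],float)
    T=np.eye(4);T[:3,:3]=Rn.from_rotvec(ob['orientation']).as_matrix();T[:3,3]=ob['ee_pos']
    M=np.linalg.inv(T@np.array(d['hand_eye']));return K,M[:3,:3],M[:3,3]
def ray_z(c,uv,z):
    K,R,t=c;C=-R.T@t;v=R.T@np.linalg.inv(K)@np.array([*uv,1.]);return C+v*(z-C[2])/v[2]
def tri(c1,c2,a,b):
    P=[K@np.c_[R,t] for K,R,t in(c1,c2)]
    X=cv2.triangulatePoints(P[0],P[1],np.array(a,float),np.array(b,float)).ravel();return X[:3]/X[3]
def proj(c,X): return cv2.projectPoints(np.array(X,float).reshape(-1,3),cv2.Rodrigues(c[1])[0],c[2],c[0],None)[0].reshape(-1,2)
E
python3 - <<'E'
from h import *
from workcell import optics
a,b=optics.get_image('scene'),optics.get_image('side');ca,cb=cam(a),cam(b)
for n,z,uv in [('rocker',72,(285,173)),('key1',90,(320,255)),('key3',90,(322,282)),('key4',90,(324,296)),('start',70,(300,302)),('stop',84,(297,260))]: print(n,ray_z(cb,uv,z).round())
print(tri(ca,cb,(417,220),(285,173)).round(), tri(ca,cb,(296,216),(297,260)).round())
A=cv2.resize(a['frame'][190:270,215:445],None,fx=3.4,fy=3.4,interpolation=3);B=cv2.resize(b['frame'][155:355,245:390],None,fx=3,fy=3,interpolation=3)
cv2.imwrite('pics/a.png',A[:,:,::-1])
E
```

```text
rocker [556. 261.  72.]
key1 [ 558. -110.   90.]
key3 [ 543. -191.   90.]
key4 [ 537. -230.   90.]
start [ 495. -214.   70.]
stop [ 511. -107.   84.]
[554. 259.  75.] [515. -91.  71.]
```

View pics/a.png

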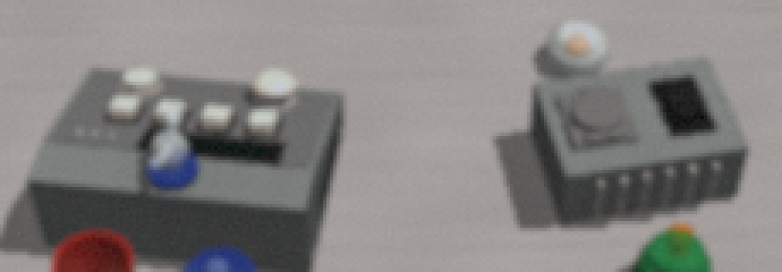

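```bash
python3 -m inch '[[[374,-374,-110,0,0,0.4,0],[374,-374,-110,0,0,0.4,0],[374,-374,-110,0,0,0.4,0],[374,-374,-110,0,0,0.4,0],[374,-374,-110,0,0,0.4,0],[374,-374,-110,0,0,0.4,0],[374,-374,-110,0,0,0.4,0],[374,-374,-110,0,0,0.4,0],[374,-374,-110,0,0,0.4,0],[374,-374,-110,0,0,0.4,0],[374,-374,-110,0,0,0.4,0],[374,-374,-110,0,0,0.4,0],[374,-374,-110,0,0,0.4,0],[374,-374,-110,0,0,0.4,0],[374,-374,-110,0,0,0.4,0]]]'
python3 - <<'E'
from h import *
from workcell import optics,status
o=status.get_obs();d=optics.get_image('wrist');cv2.imwrite('pics/w1.png',d['frame'][:,:,::-1])
np.save('w1.npy',dict(o=o,d=d),allow_pickle=True)
print(o['t'],o['ee_pos'],Rn.from_rotvec(o['orientation']).as_matrix().round(3).tolist(),d['fx'],np.array(d['hand_eye']).round(2).tolist(),o['ft_force'])
E
```

```text
t: 1.7
ee_pos: [420.1, -161.4, 331.0]
orientation: [-3.129, 0.275, 0.001]
ft_force: [-0.1, 0.4, 0.0]
width: 0.3
grasp_force: 0.0
1.7 [ 420.09074644 -161.40507491  330.95126793] [[0.985, -0.174, -0.001], [-0.174, -0.985, 0.0], [-0.001, -0.0, -1.0]] 345.1312708643688 [[-0.0, -0.96, -0.28, 74.55], [1.0, -0.0, 0.0, 0.58], [-0.0, -0.28, 0.96, -163.55], [0.0, 0.0, 0.0, 1.0]] [-0.0952673   0.44769303  0.00621353]
```

View pics/w1.png

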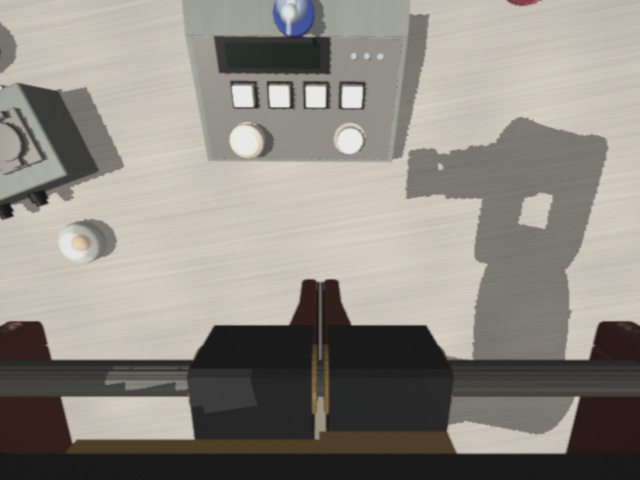

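The wrist view shows keys 1–4 at (243|279|316|352, 96), start at (349,139) and stop at (247,140). The panel front corners are at (208,160) and (391,160), and the rear panel corners at (190,37) and (408,37). Next I'll fit the controller pose and move on to view the power box.

```bash
cat > fit.py <<'E'
from h import *
from scipy.optimize import least_squares
w=np.load('w1.npy',allow_pickle=True).item();c=cam(w['d'],w['o'])
T=np.radians(18);n=np.array([-np.sin(T),0,np.cos(T)]);e=np.array([np.cos(T),0,np.sin(T)]);F=np.array([-85,0,50.])
def pts(p):
    x,y,a,sk,sb=p;L=[F+e*sk+n*13+[0,v,0] for v in(60,20,-20,-60)]+[F+e*sb+n*13+[0,-60,0],F+e*sb+n*27+[0,60,0],F+[0,115,0],F+[0,-115,0],[-85+42/np.tan(T),115,92],[-85+42/np.tan(T),-115,92]]
    return np.array(L)@Rn.from_euler('z',a).as_matrix().T+[x,y,0]
U=np.array([(243,96),(279.5,96),(316,96),(352,96),(349,139),(247,140),(208,160),(391,160),(190,37),(408,37)],float)
r=least_squares(lambda p:(proj(c,pts(p))-U).ravel(),[560,-150,-.17,70,30]);p=r.x
if __name__=='__main__':
    print(p.round(3));print((proj(c,pts(p))-U).round(1).tolist());P=pts(p);print('key3',P[2].round(1),'start',P[4].round(1),'n',(Rn.from_euler('z',p[2]).apply(n)).round(3))
    from workcell import optics
    print('side px',proj(cam(optics.get_image('side')),P)[:6].round(1).tolist())
E
python3 fit.py
python3 -m inch '[[[-50,-397,30,0,0,-0.28,0],[-50,-397,30,0,0,-0.28,0],[-50,-397,30,0,0,-0.28,0],[-50,-397,30,0,0,-0.28,0],[-50,-397,30,0,0,-0.28,0],[-50,-397,30,0,0,-0.28,0],[-50,-397,30,0,0,-0.28,0],[-50,-397,30,0,0,-0.28,0],[-50,-397,30,0,0,-0.28,0],[-50,-397,30,0,0,-0.28,0],[-50,-397,30,0,0,-0.28,0],[-50,-397,30,0,0,-0.28,0]]]'
python3 - <<'E'
from h import *
from workcell import optics,status
o=status.get_obs();d=optics.get_image('wrist');cv2.imwrite('pics/w2.png',d['frame'][:,:,::-1])
np.save('w2.npy',dict(o=o,d=d),allow_pickle=True)
E
```

```text
[ 5.60006e+02 -1.63100e+02 -1.83000e-01  8.00580e+01  3.45220e+01]
[[0.2, -0.4], [0.3, -0.1], [0.4, 0.1], [1.0, 0.4], [1.7, -0.9], [-1.4, 1.1], [0.7, 1.4], [1.2, 2.7], [-4.2, -2.3], [0.6, -0.5]]
key3 [ 543.7 -180.4   87.1] start [ 493.8 -211.8   73. ] n [-0.304  0.056  0.951]
side px [[319.1, 253.8], [320.1, 266.3], [321.2, 279.5], [322.3, 293.5], [299.3, 300.1], [295.6, 255.0]]
t: 3.0
ee_pos: [440.3, 237.6, 301.5]
orientation: [3.137, 0.164, 0.0]
ft_force: [0.7, -0.1, 0.3]
width: 0.5
grasp_force: 0.0
```

View pics/w2.png

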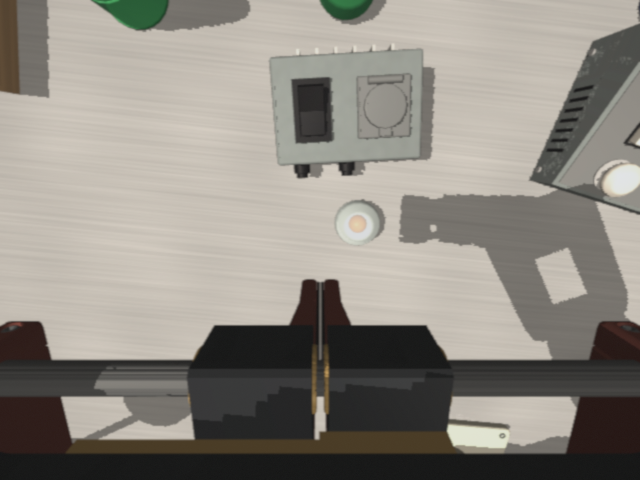

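The power box top corners are at (270,58), (422,50), (422,157) and (278,164). The rocker spans (293–331, 78–143), with its pivot near (312,111).

```bash
cat > fit2.py <<'E'
from h import *
from scipy.optimize import least_squares
w=np.load('w2.npy',allow_pickle=True).item();c=cam(w['d'],w['o'])
L=np.array([[55,80,70],[55,-80,70],[-55,-80,70],[-55,80,70],[0,38,74]],float)
U=np.array([(270,58),(422,50),(422,157),(278,164),(312,111)],float)
f=lambda p,L:L@Rn.from_euler('z',p[2]).as_matrix().T+[p[0],p[1],0]
p=least_squares(lambda p:(proj(c,f(p,L))-U).ravel(),[556,225,.1]).x
if __name__=='__main__':
    print(p.round(3),(proj(c,f(p,L))-U).round(1).tolist())
    s=f(p,np.array([[18,38,81.]]));print('spot',s, proj(c,s),'pivot',f(p,np.array([[0,38,74.]])))
    from workcell import optics
    print(proj(cam(optics.get_image('side')),s),w['o']['ee_pos'],Rn.from_rotvec(w['o']['orientation']).as_euler('xyz'))
    print(ray_z(c,(312,111),74))
    im=w['d']['frame'][40:170,260:430]
    k=5;I=cv2.resize(im,None,fx=4.5,fy=4.5,interpolation=2)[:,:,::-1].copy()
    q=proj(c,np.r_[s,f(p,L)])
    for u in q: cv2.circle(I,tuple(((u-[260,40])*4.5).astype(int)),3,(0,0,255),-1)
    cv2.imwrite('pics/c2.png',I)
E
python3 fit2.py
```

```text
[5.52937e+02 2.18995e+02 1.55000e-01] [[-1.5, -1.1], [2.4, -2.0], [-0.9, 1.5], [-0.4, 2.1], [0.2, 0.3]]
spot [[564.86614197 259.31551     81.        ]] [[311.0903347   91.94832064]] pivot [[547.08118506 256.54146821  74.        ]]
[[288.48260091 169.77704604]] [440.25687928 237.61589582 301.48580812] [3.14133429e+00 2.04964120e-06 1.04520691e-01]
[547.32167306 256.82218438  74.        ]
```

View pics/c2.png

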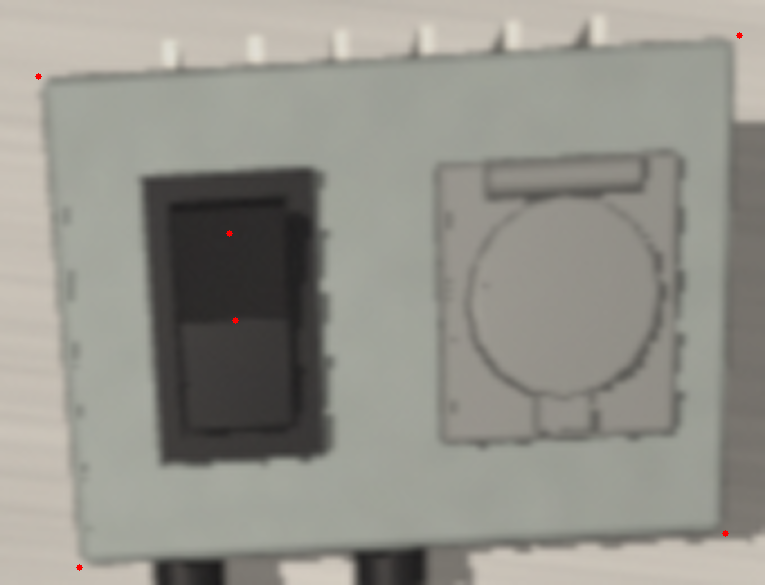

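```bash
python3 -m inch '[[[126,-8,60,0,0,-0.05,0],[126,-8,60,0,0,-0.05,0],[126,-8,60,0,0,-0.05,0],[126,-8,110,0,0,-0.05,0],[126,-8,150,0,0,-0.05,0],[126,-8,182,0,0,-0.05,0],[126,-8,182,0,0,-0.05,0],[126,-8,182,0,0,-0.05,0],[126,-8,182,0,0,-0.05,0]]]'
python3 - <<'E'
from h import *
from workcell import optics,status
o=status.get_obs();d=optics.get_image('side')
print(o['ee_pos'],o['ft_force'])
w=optics.get_image('wrist')['frame'][0:330,160:480];s=d['frame'][90:240,220:370]
cv2.imwrite('pics/p1.png',np.hstack([cv2.resize(w,(388,400)),cv2.resize(s,(400,400),interpolation=2)])[:,:,::-1])
E
```

```text
t: 4.0
ee_pos: [566.0, 260.9, 121.7]
orientation: [-3.131, -0.245, -0.005]
ft_force: [0.2, 0.2, 0.3]
width: 0.6
grasp_force: 0.0
[566.02230176 260.88209551 121.71554507] [0.24117096 0.24658302 0.32279815]
```

View pics/p1.png

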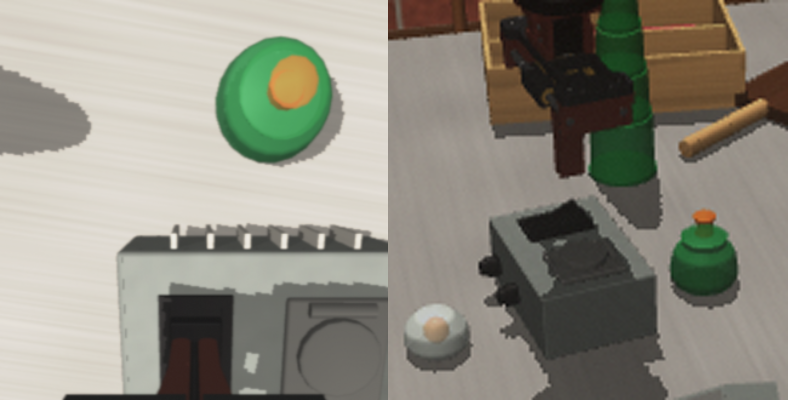

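Fingertip is centred over the far half of the rocker in the wrist view, about 20 mm above it, with clear space around it. Now I'll press in stages.

```bash
python3 -m inch '[[[0,0,8,0,0,0,0],[0,0,12,0,0,0,0],[0,0,14,0,0,0,0],[0,0,16,0,0,0,0],[0,0,18,0,0,0,0],[0,0,19,0,0,0,0],[0,0,20,0,0,0,0],[0,0,20,0,0,0,0],[0,0,20,0,0,0,0]]]'
```

```text
t: 5.0
ee_pos: [564.5, 260.6, 99.4]
orientation: [-3.132, -0.246, -0.0]
ft_force: [0.7, 0.3, -0.3]
width: 0.5
grasp_force: 0.0
```

```bash
python3 -m inch '[[[0,0,1,0,0,0,0],[0,0,2,0,0,0,0],[0,0,3,0,0,0,0],[0,0,3,0,0,0,0],[0,0,3,0,0,0,0]]]'
```

```text
t: 5.5
ee_pos: [564.4, 260.6, 96.3]
orientation: [3.132, 0.246, -0.0]
ft_force: [0.2, -0.1, -0.5]
width: 0.1
grasp_force: 0.0
```

```bash
python3 -m inch '[[[0,0,0.5,0,0,0,0],[0,0,1,0,0,0,0],[0,0,1.5,0,0,0,0],[0,0,2,0,0,0,0],[0,0,2,0,0,0,0]]]'
```

```text
t: 6.0
ee_pos: [564.4, 260.6, 94.3]
orientation: [3.132, 0.246, -0.0]
ft_force: [-0.4, -0.0, -0.6]
width: 0.2
grasp_force: 0.0
```

```bash
python3 -m inch '[[[0,0,0.5,0,0,0,0],[0,0,1,0,0,0,0],[0,0,1.5,0,0,0,0],[0,0,2,0,0,0,0],[0,0,2,0,0,0,0]]]'
```

```text
t: 6.5
ee_pos: [564.4, 260.6, 92.3]
orientation: [3.132, 0.246, -0.0]
ft_force: [-0.9, -0.5, -0.6]
width: 0.4
grasp_force: 0.0
```

Run:
```python
from h import *
from workcell import optics,status
d=optics.get_image('side')
s=d['frame'][130:220,240:340];S=optics.get_image('scene')['frame'][185:265,365:445]
cv2.imwrite('pics/p2.png',np.hstack([cv2.resize(S,(400,400),interpolation=2),cv2.resize(s,(400,400),interpolation=2)])[:,:,::-1])
```

```text
(no output)
```

View pics/p2.png

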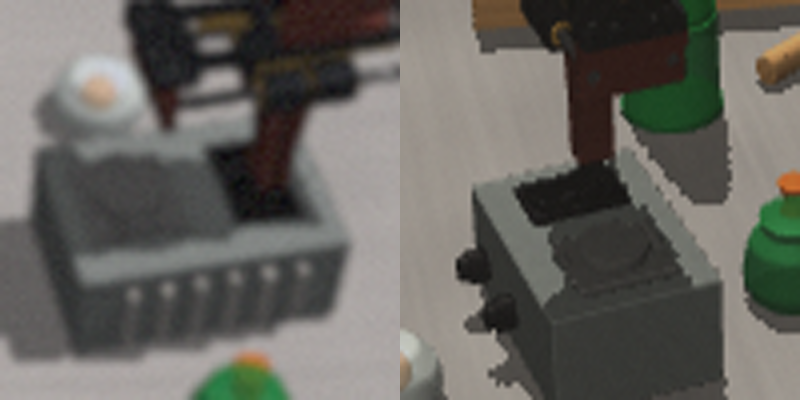

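Run:
```python
from h import *
from workcell import optics,status
o=status.get_obs();R=Rn.from_rotvec(o['orientation']).as_matrix();tip=o['ee_pos']+R[:,2]*19
cor=[tip+R[:,0]*a+R[:,1]*b for a in(-10,10) for b in(-13,13)]
from fit2 import p,f
L=f(p,np.array([[18,38,x] for x in(74,78,81)]+[[55,80,70],[55,-80,70],[-55,-80,70],[-55,80,70]],float))
T=[]
for n,(x0,y0,x1,y1) in dict(scene=(365,185,445,265),side=(240,130,340,220)).items():
    d=optics.get_image(n);c=cam(d);k=np.array([400/(x1-x0),400/(y1-y0)])
    I=cv2.resize(d['frame'][y0:y1,x0:x1],(400,400),interpolation=2)[:,:,::-1].copy()
    for X,col in((cor,(0,255,255)),([tip],(0,0,255)),(L[:3],(255,255,0)),(L[3:],(0,255,0))):
        for u in proj(c,X): cv2.circle(I,tuple(((u-[x0,y0])*k).astype(int)),2,col,-1)
    T.append(I)
cv2.imwrite('pics/p3.png',np.hstack(T));print(tip,o['ft_force'],o['joint_torque'])
```

```text
[564.48413095 260.59596133  73.35164592] [0.23449116 0.84836388 0.8519237 ] [-3.03260749e-04 -5.79980135e+01 -2.17714924e+01 -3.03477500e-03
 -7.38375122e-02 -8.52509061e-06]
```

View pics/p3.png

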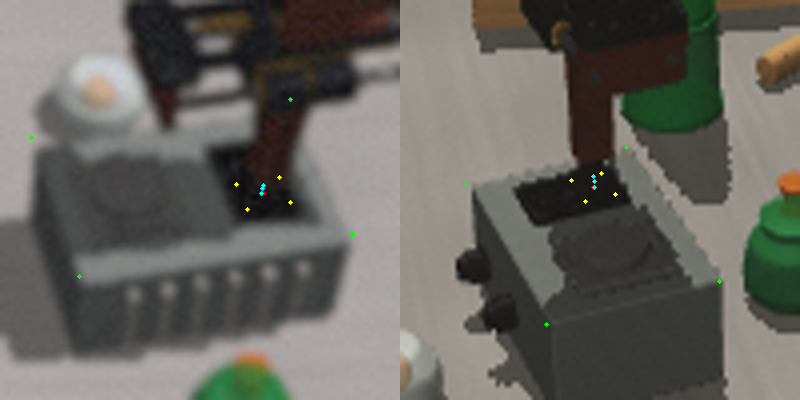

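Run:
```python
from h import *
from workcell import optics,status
c=cam(optics.get_image('side'));R=Rn.from_rotvec(status.get_obs()['orientation']).as_matrix()
for t in ([566,260.9,102.7],[564.5,260.6,73.3],[564.5,260.6,80]): print(proj(c,[np.array(t)+R[:,0]*a+R[:,1]*b for a in(-10,0,10) for b in(-13,13)]).round(1).tolist())
F=[]
for i in range(8): optics.get_image('side');F.append(status.get_obs()['ft_force'])
print(np.mean(F,0),np.std(F,0))
```

```text
[[283.0, 160.3], [286.5, 165.0], [286.7, 159.6], [290.2, 164.2], [290.4, 158.8], [294.0, 163.4]]
[[282.9, 170.6], [286.4, 175.4], [286.6, 169.8], [290.1, 174.6], [290.3, 169.1], [293.8, 173.8]]
[[282.8, 168.3], [286.3, 173.1], [286.5, 167.6], [290.0, 172.3], [290.2, 166.8], [293.7, 171.5]]
[ 0.21056196 -0.12950353  0.18905238] [0.51426162 0.49438651 0.47049612]
```

Run:
```python
from h import *
w=np.load('w2.npy',allow_pickle=True).item();d=w['d'];K=cam(d,w['o'])[0];H=np.array(d['hand_eye']);M=np.linalg.inv(H)
for z in(-10,0,10,19):
  for x in (-10,10):
    q=K@(M@[x,0,z,1])[:3];print(z,x,(q/q[2])[:2].round(1))
for n in ('scene','side'):
    from workcell import optics
    print(n,optics.get_image(n)['fy'])
```

```text
-10 -10 [319.7 321.9]
-10 10 [319.6 284.4]
0 -10 [319.7 312.4]
0 10 [319.6 276.7]
10 -10 [319.7 303.9]
10 10 [319.6 269.8]
19 -10 [319.7 297. ]
19 10 [319.6 264.2]
scene 456.4638081557287
side 577.1228329632451
```

Three views agree that the closed fingertips sit some 15–20 mm short of the nominal position, so there has been no contact yet. I'll continue down in small steps, watching the force.

```bash
python3 -m inch '[[[0,0,1,0,0,0,0],[0,0,2,0,0,0,0],[0,0,3,0,0,0,0],[0,0,3,0,0,0,0]]]'
```

```text
t: 7.65
ee_pos: [564.4, 260.6, 89.2]
orientation: [3.132, 0.246, -0.0]
ft_force: [0.1, -0.2, 0.9]
width: 0.5
grasp_force: 0.0
```

```bash
python3 -m inch '[[[0,0,1,0,0,0,0],[0,0,2,0,0,0,0],[0,0,3,0,0,0,0],[0,0,3,0,0,0,0]]]'
```

```text
t: 8.05
ee_pos: [564.8, 260.7, 86.5]
orientation: [-3.132, -0.246, -0.001]
ft_force: [1.4, -0.5, 1.9]
width: 0.7
grasp_force: 0.6
```

```bash
python3 -m inch '[[[0,0,0.7,0,0,0,0],[0,0,1.4,0,0,0,0],[0,0,2,0,0,0,0]]]'
```

```text
t: 8.35
ee_pos: [565.2, 260.8, 84.7]
orientation: [-3.132, -0.246, -0.002]
ft_force: [1.5, -0.1, 2.1]
width: 0.3
grasp_force: 1.4
```

```bash
python3 -m inch '[[[0,0,0.7,0,0,0,0],[0,0,1.4,0,0,0,0],[0,0,2,0,0,0,0]]]'
```

```text
t: 8.65
ee_pos: [564.6, 260.7, 82.4]
orientation: [-3.132, -0.246, -0.0]
ft_force: [3.1, 0.9, 3.5]
width: 0.6
grasp_force: 1.3
```

```bash
python3 -m inch '[[[0,0,0.7,0,0,0,0],[0,0,1.4,0,0,0,0],[0,0,2,0,0,0,0]]]'
```

```text
t: 8.95
ee_pos: [564.4, 260.6, 80.3]
orientation: [3.132, 0.246, -0.0]
ft_force: [1.2, 0.3, 2.9]
width: 0.1
grasp_force: 1.3
```

```bash
python3 -m inch '[[[0,0,0.5,0,0,0,0],[0,0,1,0,0,0,0],[0,0,1,0,0,0,0]]]'
```

```text
t: 9.25
ee_pos: [564.4, 260.6, 79.3]
orientation: [3.132, 0.246, -0.0]
ft_force: [2.1, 1.1, 1.6]
width: 0.3
grasp_force: 1.1
```

```bash
python3 -m inch '[[[0,0,0.5,0,0,0,0],[0,0,1,0,0,0,0],[0,0,1,0,0,0,0]]]'
```

```text
t: 9.55
ee_pos: [564.5, 260.6, 78.3]
orientation: [3.132, 0.246, -0.0]
ft_force: [1.1, -0.1, 2.0]
width: 0.6
grasp_force: 1.2
```

```bash
python3 -m inch '[[[0,0,0.5,0,0,0,0],[0,0,1,0,0,0,0],[0,0,1,0,0,0,0]]]'
```

```text
t: 9.85
ee_pos: [564.6, 260.7, 78.0]
orientation: [-3.132, -0.246, -0.0]
ft_force: [0.5, -0.6, 7.3]
width: 0.4
grasp_force: 3.8
```

```bash
python3 -m inch '[[[0,0,0.5,0,0,0,0],[0,0,1,0,0,0,0],[0,0,1,0,0,0,0]]]'
```

```text
t: 10.15
ee_pos: [564.6, 260.7, 77.8]
orientation: [-3.132, -0.246, -0.001]
ft_force: [-2.0, -1.3, 14.8]
width: 1.0
grasp_force: 7.4
```

```bash
python3 -m inch '[[[0,0,0.5,0,0,0,0],[0,0,1,0,0,0,0],[0,0,1,0,0,0,0]]]'
```

```text
t: 10.45
ee_pos: [564.7, 260.7, 77.7]
orientation: [-3.132, -0.246, -0.001]
ft_force: [-4.5, -2.8, 22.1]
width: 0.6
grasp_force: 11.1
```

Force jumps at TCP z≈78, so the rocker has reached its stop. I'll retreat and check it.

```bash
python3 -m inch '[[[0,0,-40,0,0,0,0],[0,0,-80,0,0,0,0],[-50,0,-130,0,0,0,0],[-100,0,-170,0,0,0,0],[-120,0,-210,0,0,0,0],[-120,0,-220,0,0,0,0],[-120,0,-220,0,0,0,0],[-120,0,-220,0,0,0,0]]]'
python3 - <<'E'
from h import *
from workcell import optics,status
o=status.get_obs();d=optics.get_image('wrist');c=cam(d,o)
from fit2 import p,f
S=optics.get_image('side')['frame'][150:230,250:330]
u=proj(c,f(p,np.array([[0,0,70.]])))[0].astype(int);x,y=max(u[0]-90,0),max(u[1]-90,0)
cv2.imwrite('pics/c3.png',np.hstack([cv2.resize(d['frame'][y:y+180,x:x+180],(400,400),interpolation=2),cv2.resize(S,(400,400),interpolation=2)])[:,:,::-1]);print(o['ee_pos'],o['orientation'],o['ft_force'],x,y,proj(c,f(p,np.array([[55,80,70],[55,-80,70],[-55,-80,70],[-55,80,70]],float))).round())
E
```

```text
t: 11.25
ee_pos: [445.5, 241.8, 295.4]
orientation: [-3.132, -0.247, -0.0]
ft_force: [0.4, -0.6, 0.5]
width: 0.3
grasp_force: 0.0
[445.47264123 241.7767687  295.40218913] [-3.13176909e+00 -2.46608485e-01 -3.40391306e-04] [ 0.44219768 -0.60631833  0.46598106] 266 26 [[280.  59.]
 [437.  59.]
 [428. 170.]
 [283. 170.]]
```

View pics/c3.png

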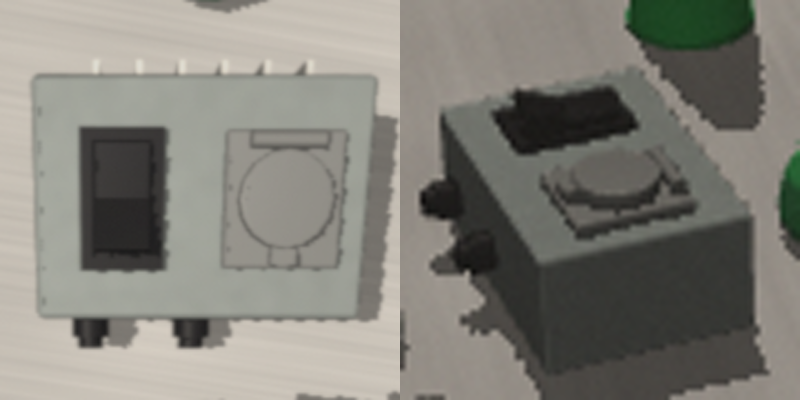

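Rocker is now on: the shading has flipped, the near half is raised and the box has not moved. Next I'll work out the shift to hover over key 3, tilted along the panel normal.

```bash
cat > go.py <<'E'
from fit import *
import sys
from workcell import status
P=pts(p);o=status.get_obs();R0=Rn.from_rotvec(o['orientation']).as_matrix()
Rz=Rn.from_euler('z',p[2]).as_matrix();Rt=Rz@np.c_[e,np.cross(-n,e),-n]
for k,i in(('key3',2),('start',4)):
  for h in(150,40,15): print(k,h,(R0.T@(P[i]+Rz@n*h-o['ee_pos'])).round(1),Rn.from_matrix(R0.T@Rt).as_rotvec().round(3))
E
python3 go.py
```

```text
key3 150 [-12.3 416.5  64.4] [-0.052  0.314  0.338]
key3 40 [ 20.1 427.8 169. ] [-0.052  0.314  0.338]
key3 15 [ 27.4 430.3 192.7] [-0.052  0.314  0.338]
start 150 [-66.4 439.8  78.7] [-0.052  0.314  0.338]
start 40 [-34.1 451.  183.2] [-0.052  0.314  0.338]
start 15 [-26.7 453.6 207. ] [-0.052  0.314  0.338]
```

```bash
python3 -m inch '[[[-12,416,60,-0.052,0.314,0.338,0],[-12,416,60,-0.052,0.314,0.338,0],[-12,416,60,-0.052,0.314,0.338,0],[-12,416,60,-0.052,0.314,0.338,0],[-12,416,60,-0.052,0.314,0.338,0],[-12,416,60,-0.052,0.314,0.338,0],[-12,416,60,-0.052,0.314,0.338,0],[-12,416,60,-0.052,0.314,0.338,0],[-12,416,60,-0.052,0.314,0.338,0],[-12,416,60,-0.052,0.314,0.338,0],[-12,416,60,-0.052,0.314,0.338,0],[20,428,169,-0.052,0.314,0.338,0],[20,428,169,-0.052,0.314,0.338,0],[20,428,169,-0.052,0.314,0.338,0],[20,428,169,-0.052,0.314,0.338,0],[20,428,169,-0.052,0.314,0.338,0],[20,428,169,-0.052,0.314,0.338,0]]]'; python3 go.py
```

```text
t: 13.05
ee_pos: [533.1, -177.2, 127.8]
orientation: [3.062, -0.281, 0.492]
ft_force: [-0.3, -0.1, 0.3]
width: 0.4
grasp_force: 0.0
key3 150 [  -1.6    1.  -107.9] [-0.002 -0.004  0.   ]
key3 40 [-2.1  1.2  2.1] [-0.002 -0.004  0.   ]
key3 15 [-2.2  1.2 27.1] [-0.002 -0.004  0.   ]
start 150 [ -47.2   41.  -108.2] [-0.002 -0.004  0.   ]
start 40 [-47.7  41.2   1.8] [-0.002 -0.004  0.   ]
start 15 [-47.8  41.2  26.8] [-0.002 -0.004  0.   ]
```

```bash
python3 -m inch '[[[-1,1,10,0,0,0,0],[-1,1,20,0,0,0,0],[-1,1,28,0,0,0,0],[-1,1,30,0,0,0,0],[-1,1,30,0,0,0,0]]]'; python3 go.py | head -2 | tail -1
```

```text
t: 13.55
ee_pos: [540.4, -180.2, 96.9]
orientation: [3.063, -0.283, 0.488]
ft_force: [-0.5, -0.1, 0.6]
width: 0.5
grasp_force: 0.0
key3 40 [  0.2  -0.4 -29.7] [-0.002 -0.001 -0.001]
```

```bash
python3 -m inch '[[[0,0,1,0,0,0,0],[0,0,2,0,0,0,0],[0,0,3,0,0,0,0],[0,0,3,0,0,0,0]]]'
```

```text
t: 13.95
ee_pos: [541.6, -180.4, 94.7]
orientation: [3.063, -0.283, 0.49]
ft_force: [0.6, 1.1, 0.1]
width: 0.4
grasp_force: 0.0
```

```bash
python3 -m inch '[[[0,0,1,0,0,0,0],[0,0,2,0,0,0,0],[0,0,2,0,0,0,0]]]'
```

```text
t: 14.25
ee_pos: [542.1, -180.5, 92.7]
orientation: [3.063, -0.283, 0.489]
ft_force: [0.0, -0.1, -0.3]
width: 0.5
grasp_force: 0.0
```

```bash
python3 -m inch '[[[0,0,1,0,0,0,0],[0,0,2,0,0,0,0],[0,0,2,0,0,0,0]]]'
```

```text
t: 14.55
ee_pos: [542.7, -180.6, 90.8]
orientation: [3.063, -0.283, 0.489]
ft_force: [0.4, -0.1, 0.5]
width: 0.3
grasp_force: 0.0
```

```bash
python3 -m inch '[[[0,0,1,0,0,0,0],[0,0,2,0,0,0,0],[0,0,2,0,0,0,0]]]'
```

```text
t: 14.85
ee_pos: [543.3, -180.7, 88.8]
orientation: [3.063, -0.283, 0.489]
ft_force: [0.2, -0.2, 0.3]
width: 0.3
grasp_force: 0.0
```

```bash
python3 -m inch '[[[0,0,1,0,0,0,0],[0,0,2,0,0,0,0],[0,0,2,0,0,0,0]]]'
```

```text
t: 15.15
ee_pos: [544.0, -180.8, 87.0]
orientation: [3.063, -0.283, 0.489]
ft_force: [0.2, 1.0, -0.3]
width: 0.6
grasp_force: 0.0
```

```bash
python3 -m inch '[[[0,0,1,0,0,0,0],[0,0,2,0,0,0,0],[0,0,2,0,0,0,0]]]'
```

```text
t: 15.45
ee_pos: [544.6, -180.9, 85.1]
orientation: [3.063, -0.283, 0.489]
ft_force: [0.1, -0.1, 0.4]
width: 0.6
grasp_force: 0.0
```

```bash
python3 -m inch '[[[0,0,0.5,0,0,0,0],[0,0,1,0,0,0,0],[0,0,1,0,0,0,0]]]'
```

```text
t: 15.75
ee_pos: [544.9, -181.0, 84.3]
orientation: [3.063, -0.283, 0.49]
ft_force: [-0.3, 0.5, 0.7]
width: 1.0
grasp_force: 0.5
```

```bash
python3 -m inch '[[[0,0,0.7,0,0,0,0],[0,0,1.4,0,0,0,0],[0,0,2,0,0,0,0],[0,0,2,0,0,0,0]]]'
```

```text
t: 16.15
ee_pos: [545.5, -181.1, 82.3]
orientation: [3.063, -0.283, 0.489]
ft_force: [-0.8, 0.3, 0.8]
width: 0.6
grasp_force: 0.5
```

```bash
python3 -m inch '[[[0,0,0.7,0,0,0,0],[0,0,1.4,0,0,0,0],[0,0,2,0,0,0,0],[0,0,2,0,0,0,0]]]'
```

```text
t: 16.55
ee_pos: [546.2, -181.2, 80.4]
orientation: [3.063, -0.283, 0.489]
ft_force: [0.4, 0.2, 1.2]
width: 0.5
grasp_force: 0.6
```

```bash
python3 -m inch '[[[0,0,0.7,0,0,0,0],[0,0,1.4,0,0,0,0],[0,0,2,0,0,0,0],[0,0,2,0,0,0,0]]]'
```

```text
t: 16.95
ee_pos: [546.7, -181.3, 78.7]
orientation: [3.063, -0.283, 0.49]
ft_force: [-3.4, -0.5, 4.8]
width: 0.7
grasp_force: 2.9
```

```bash
python3 -m inch '[[[0,0,0.5,0,0,0,0],[0,0,1,0,0,0,0],[0,0,1,0,0,0,0]]]'
```

```text
t: 17.25
ee_pos: [546.8, -181.3, 78.6]
orientation: [3.063, -0.283, 0.49]
ft_force: [-9.2, 2.1, 16.9]
width: 0.6
grasp_force: 9.6
```

```bash
python3 -m inch '[[[0,0,0.5,0,0,0,0],[0,0,1,0,0,0,0],[0,0,1,0,0,0,0]]]'; python3 go.py|head -2|tail -1
```

```text
t: 17.55
ee_pos: [546.9, -181.4, 78.4]
orientation: [3.063, -0.283, 0.491]
ft_force: [-16.0, 2.5, 30.1]
width: 0.6
grasp_force: 16.4
key3 40 [ -0.3  -0.4 -49.3] [-0.002 -0.003 -0.001]
```

```bash
python3 -m inch '[[[0,0,-30,0,0,0,0],[0,0,-60,0,0,0,0],[-40,0,-100,0,0,0,0],[-80,0,-130,0,0,0,0],[-120,0,-160,0,0,0,0],[-140,0,-160,0,0,0,0],[-140,0,-160,0,0,0,0],[-140,0,-160,0,0,0,0]]]'
python3 - <<'E'
from fit import *
from workcell import optics,status
P=pts(p);o=status.get_obs();W=optics.get_image('wrist');S=optics.get_image('side')
s0=cv2.imread('pics/side0.png');w0=w['d']['frame']
def blobs(im,exp,r):
    m=((im.min(2)>170)).astype(np.uint8);N,l,st,ce=cv2.connectedComponentsWithStats(m)
    out=[]
    for q in exp:
        j=[i for i in range(1,N) if 8<st[i,4]<3000];
        i=min(j,key=lambda i:np.hypot(*(ce[i]-q)));out.append([*ce[i].round(1),int(st[i,4])])
    return out
cs=cam(S);cw=cam(W,o)
print('side before',blobs(s0,proj(cs,P[:6]),8));print('side after ',blobs(S['frame'],proj(cs,P[:6]),8))
print('w pred',proj(cw,P[:6]).round(1).tolist());print('w after',blobs(W['frame'],proj(cw,P[:6]),8));print('w1',blobs(w0,U[:6],8))
np.save('w3.npy',dict(o=o,d=W),allow_pickle=True)
E
python3 go.py|tail -2
```

```text
t: 18.35
ee_pos: [368.2, -148.7, 185.6]
orientation: [3.062, -0.284, 0.492]
ft_force: [-0.3, -0.3, -0.3]
width: 0.4
grasp_force: 0.0
side before [[np.float64(319.3), np.float64(253.3), 56], [np.float64(320.4), np.float64(265.8), 59], [np.float64(321.5), np.float64(279.0), 64], [np.float64(322.8), np.float64(292.9), 73], [np.float64(298.6), np.float64(299.6), 106], [np.float64(295.6), np.float64(255.2), 75]]
side after  [[np.float64(319.4), np.float64(253.2), 60], [np.float64(320.5), np.float64(265.7), 65], [np.float64(322.7), np.float64(281.4), 71], [np.float64(322.9), np.float64(292.9), 79], [np.float64(298.6), np.float64(299.7), 111], [np.float64(296.0), np.float64(255.8), 99]]
w pred [[220.1, 63.7], [268.9, 63.5], [317.6, 63.4], [366.4, 63.2], [364.5, 122.0], [219.9, 121.3]]
w after [[np.float64(219.0), np.float64(64.5), 727], [np.float64(267.6), np.float64(64.4), 723], [np.float64(316.0), np.float64(66.5), 698], [np.float64(364.5), np.float64(64.0), 746], [np.float64(360.7), np.float64(124.7), 1357], [np.float64(220.0), np.float64(124.4), 1658]]
w1 [[np.float64(242.2), np.float64(95.9), 408], [np.float64(278.7), np.float64(95.9), 409], [np.float64(315.3), np.float64(96.0), 405], [np.float64(351.6), np.float64(97.0), 409], [np.float64(348.2), np.float64(138.7), 660], [np.float64(245.0), np.float64(140.5), 815]]
start 40 [ 92.5  39.3 108.6] [-0.001 -0.004 -0.001]
start 15 [ 92.4  39.3 133.6] [-0.001 -0.004 -0.001]
```

Only key 3 moved: 2.4 px in the side view, which matches 7 mm. The others and the case are unchanged. On to the start button.

```bash
python3 -m inch '[[[40,20,40,0,0,0,0],[80,38,60,0,0,0,0],[91,38,80,0,0,0,0],[91,38,108,0,0,0,0],[91,38,130,0,0,0,0],[91,38,143,0,0,0,0],[91,38,145,0,0,0,0],[91,38,145,0,0,0,0],[91,38,145,0,0,0,0]]]'; python3 go.py|tail -1
```

```text
t: 19.35
ee_pos: [490.6, -209.5, 75.9]
orientation: [3.063, -0.282, 0.49]
ft_force: [-0.7, 0.5, -0.7]
width: 0.3
grasp_force: 0.0
start 15 [  2.6   1.6 -11.2] [-0.002 -0.003 -0.001]
```

```bash
python3 -m inch '[[[0,0,1,0,0,0,0],[0,0,2,0,0,0,0],[0,0,3,0,0,0,0],[0,0,3,0,0,0,0]]]';python3 go.py|tail -1
```

```text
t: 19.75
ee_pos: [491.0, -209.7, 72.9]
orientation: [3.063, -0.283, 0.49]
ft_force: [0.7, -0.4, -0.1]
width: 0.3
grasp_force: 0.0
start 15 [  3.1   1.6 -14.1] [-0.002 -0.003 -0.001]
```

```bash
python3 -m inch '[[[0,0,1,0,0,0,0],[0,0,2,0,0,0,0],[0,0,3,0,0,0,0],[0,0,3,0,0,0,0]]]'
```

```text
t: 20.15
ee_pos: [491.9, -209.8, 69.8]
orientation: [3.063, -0.283, 0.489]
ft_force: [0.3, -0.1, 0.8]
width: 0.6
grasp_force: 0.6
```

```bash
python3 -m inch '[[[0,0,1,0,0,0,0],[0,0,2,0,0,0,0],[0,0,2,0,0,0,0]]]'
```

```text
t: 20.45
ee_pos: [492.5, -209.9, 67.9]
orientation: [3.063, -0.283, 0.49]
ft_force: [-0.6, -0.2, 2.7]
width: 0.3
grasp_force: 1.4
```

```bash
python3 -m inch '[[[0,0,1,0,0,0,0],[0,0,2,0,0,0,0],[0,0,3,0,0,0,0],[0,0,3,0,0,0,0]]]'
```

```text
t: 20.85
ee_pos: [493.4, -210.0, 65.1]
orientation: [3.063, -0.283, 0.489]
ft_force: [-1.9, 0.0, 5.7]
width: 0.4
grasp_force: 2.7
```

```bash
python3 -m inch '[[[0,0,0.7,0,0,0,0],[0,0,1.4,0,0,0,0],[0,0,1.4,0,0,0,0]]]'
```

```text
t: 21.15
ee_pos: [493.7, -210.1, 64.3]
orientation: [3.063, -0.283, 0.49]
ft_force: [-6.2, 0.7, 13.7]
width: 0.3
grasp_force: 7.3
```

Start button has bottomed out: the force jumped past 6 N. I'll retreat and verify with numbers.

```bash
python3 -m inch '[[[0,0,-20,0,0,0,0],[0,0,-60,0,0,0,0],[-20,0,-100,0,0,0,0],[-60,0,-130,0,0,0,0],[-90,0,-145,0,0,0,0],[-90,0,-145,0,0,0,0],[-90,0,-145,0,0,0,0],[-90,0,-145,0,0,0,0]]]'
python3 - <<'E'
from fit import *
from workcell import optics,status
P=pts(p);S=optics.get_image('side')['frame'];c=cam(optics.get_image('side'));s0=cv2.imread('pics/side0.png')[:,:,::-1]
for im in(s0,S):
    N,l,st,ce=cv2.connectedComponentsWithStats((im.min(2)>170).astype(np.uint8))
    print([ce[min([i for i in range(1,N) if 8<st[i,4]<3000],key=lambda i:np.hypot(*(ce[i]-q)))].round(1).tolist() for q in proj(c,P[:6])])
d=np.abs(S.astype(int)-s0).max(2)>40;d[:,:230]=0
N,l,st,ce=cv2.connectedComponentsWithStats(d.astype(np.uint8))
print([(st[i].tolist()) for i in range(1,N) if st[i,4]>8]);print(status.get_obs()['ft_force'])
E
```

```text
t: 21.95
ee_pos: [366.5, -187.1, 173.7]
orientation: [3.062, -0.283, 0.491]
ft_force: [1.1, 0.4, 0.6]
width: 0.6
grasp_force: 0.0
[[319.3, 253.3], [320.4, 265.8], [321.5, 279.0], [322.8, 292.9], [298.6, 299.6], [295.6, 255.2]]
[[319.5, 253.1], [320.5, 265.7], [322.7, 281.4], [322.9, 292.9], [298.6, 299.7], [296.3, 255.8]]
[[282, 165, 9, 4, 20], [272, 168, 7, 3, 14], [317, 274, 12, 13, 77], [230, 347, 18, 89, 1098]]
[ 0.79643361 -0.0334298  -1.02093309]
```

Compared with the first side picture, only the rocker, key 3 and the arm differ, and the start button is back up. I'm handing the job in.

```bash
python3 -c "
from workcell import ctrl;print(ctrl.close_job())"
```

```text
the job is handed in; nothing more can be done
None
```

The kiln sequence was done in the order asked and handed in at about 22 s: rocker on, key 3 fully down and staying down, and start tapped and back up. In the side view nothing else in the scene moved; reaching the end stops peaked at about 22 N on the rocker and 34 N on key 3, firmer than a light press.

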